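# Set the length stop of a tube cutting jig and feed the tube up to it

### The arm

A 6-joint arm with a two-finger parallel gripper is mounted at the origin on a cart in front of the work surface, level with it; the furniture and walls round the work are solid. World frame = base frame: x ahead of the robot, y to its left, z up, the work surface at z = 0. Lengths are in m, angles in degrees, forces in N, time in s.
With the tool pointing down it reaches from about 0.225 to 0.875 m from the base axis. Payload 3.4 kg.
Tool frame: the origin (TCP) lies on the centre line of the jaws, within the pads' length; the fingertips stand robot.tips_ahead ahead of it and the grasp point (between the pads) lies 11 mm behind it (robot.tips_ahead is the distance from the TCP to the fingertips, in m); z points along the fingers, y is the direction in which the jaws open and shut (so a half turn about z gives the same grasp; the last joint's range is limited). The gripper opens to 85 mm and grips with 20 to 120 N. Pads are 22 mm wide; open, the fingers measure 114 mm over their backs; the gripper's body (76 mm by 85 mm) begins 54 mm behind the grasp point. The pads swing forward as they close: fully open they stand 13 mm farther back than shut.
Start: joints at [-79.011, 15.808, 86.224, -0, 77.962, -6.933], TCP at [0.177, -0.547, 0.239] pointing down, gripper open.
Joint ranges: [-165.64, 165.64], [-43.16, 119.46], [12.63, 154.43], [-67.54, 247.53], [6.08, 155.33], [-154.97, 154.97]. Speed limits (degrees/s): [147.25, 147.25, 180, 180, 180, 180].

### API

Orientations are given as [roll, pitch, yaw] about the fixed x, y, z axes, in that order (R = Rz(yaw) Ry(pitch) Rx(roll)).
In Python, from workcell import robot gives the robot as it stands.
- The arm moves only by the tool arm_command, never from a script. Its argument "deltas" is one flat list of numbers, 4 for each row, row after row: the shift along the world's x, y, z in m, then the turn about the world's z in rad. A call has 1 to 10 rows; each row is the pose to reach, as a shift and turn from the pose measured when the call began; what a row does not reach only later rows make up. A row lasts 1/10 s, in which the tool goes at most 50 mm and 8.59 degrees, less where a joint would pass 70% of its speed; a pose out of reach is approached as far as the arm can. A call with a gripper value outside its range is refused whole. "hand" is the closure, from -1 (fully open) to 1 (shut), so that 0 is half open, set as the call begins (left out, the last holds). The fingers move at their own pace and stop on an object; "squeeze" is the grip in N (left out, the last holds). Time passes only in rows, so rows that repeat a pose let the fingers close. It gives the time, the measured TCP pose, the force and the opening at its end, in the units of the state.
- robot.get_state(): the state, without advancing time (a new reading comes with each control period).
- robot.grab_frame(name): name is "side" or "top" or "wrist"; returns the picture (480x640x3 uint8, red, green, blue); there is no depth.
- robot.camera_params(name): a dict with "vertical_fov" (degrees; the focal length in pixels is half the picture's height over the tangent of half this angle, whatever the lens; pixels are square), "cx", "cy" (the principal point, pixels), "k1" (the pictures are not rectified: a ray, as slopes to the right and down, at radius r is drawn at 1 + k1 r^2 times it, then the intrinsics apply), "pose" (4x4, takes a point from camera to world coordinates). Camera axes: x right, y down, z forward; pixel columns grow to the right and rows downward; lengths in m; the calibration is good to about 2 mm. A picture is of the moment at which its call begins: read the wrist's pose just before it. camera_params takes no time and is no camera call; for the wrist camera it gives the pose at the moment of the call.
- robot.close_job(): hands the job in, once; it reports no verdict.
The state is a dict: "t": time; "joints": joint angles; "qvel": joint speeds; "tau": joint torques, N m; "eef_pos": TCP position; "eef_rot": TCP orientation; "ft_force": force on the tool from outside, world axes, zero at the start; "wrist_torque": the same for the moment, N m; "opening": opening from 0.0 (shut) to 1.0 (fully open).
Only numpy, scipy, OpenCV 4.12 (cv2) and the standard library are available. Lean on these libraries where they do the work, as an engineer would, in place of code of your own. Each camera call takes 0.05 s, during which the arm holds its last target. There are 200 camera calls.

### The job

Get the brass tube ready for sawing: slowly push the jig's length stop along its notched rail towards the saw guide until its sprung plunger drops into the middle one of the rail's three notches. Then push the tube endways by its free end, gently, until its other end rests against the stop pin, leaving the stop in that notch. Only push: do not grip the tube or lift it out of its trough, do not ram the stop, and leave the other things on the bench where they are.

Things in the scene. Friction and masses are not known exactly. Their poses are not given: they have to be found in the camera images.
- jig: Tube cutting jig, screwed down: a dark wooden board 100 x 298 x 14 mm. Origin on the worktop, straight below the tube's axis at the saw slot; z up; +y runs along the tube to its free end, -y to the length stop and rail. Board: y -186 to +112, x -28 to +72 mm. V trough (aluminium angle) along y at x = 0, y -178 to +105, its upper edges 38 mm above the worktop.
- saw_slot (a point): On the tube's axis in the 2.5 mm saw slot, 34 mm above the worktop, axes as the jig's. Saw guide here: two dark steel portals over the trough, x -26 to +26, y -11.5 to +11.5 mm, 58 mm high; the tube passes under them.
- notch_mid (a point): Middle notch, at the top edge of the steel rail (40 mm above the worktop), where the plunger sits when in it. Axes as the jig's. The rail lies behind the trough, at jig x 45 to 59, y -32 to -178 mm (end plates to -182, 38.5 mm high). Its three notches are 5 mm deep, 8 mm wide, 30 mm apart.
- stop (a joint): Length stop's place on its rail, m: 0 nearest the saw guide, 0.100 at the far end (jig -y). Notches at 0.010, 0.040 (middle) and 0.070; it begins beyond the last, at 0.080 to 0.098. It drags with 1 to 2 N (0.9 kg); the plunger pulls it the last 3 mm into a notch by itself. Out of a notch it takes about 7 N towards the saw guide and 17 N away from it.
- stop_back (a point): Middle of the outer side of the length stop's upright thumb plate (facing jig -y, away from the saw guide), the face to push on: 32 mm wide in x, 42 to 98 mm above the worktop, this point 70 mm up. Towards the saw guide follow the plate (8 mm), the stop's block (32 mm, 76 mm high) and, on it, the black knob of the plunger (21 mm wide, top 99 mm up, 96 in a notch).
- stop_face (a point): Centre of the end of the stop pin: steel, 13 mm across, in the trough in line with the tube, facing jig +y towards the tube; 34 mm above the worktop, and 30 mm plus the stop's joint value from the saw slot. Part of the length stop: an arm above the trough carries it.
- tube_outer (a point): Centre of the free end of the brass tube, the end to push: tube 14 mm across, 200 mm long, 0.12 kg, loose in the trough, axis 34 mm above the worktop and along jig y. This end overhangs the trough, above bare worktop: 55 to 80 mm past the trough at the start, 25 mm (18 past the board) when the job is done. The point's +y points out of this end.
- tube_inner (a point): Centre of the tube's other end, facing the stop pin; already through the saw guide, 15 to 40 mm past the saw slot at the start. Same axes as tube_outer.
- round_tin: Bystander: round aluminium tin 50 mm wide, 25 mm high, loose at the back right; origin under its centre.
- small_tin: Bystander: smaller round aluminium tin 40 mm wide, 22 mm high, loose at the front left, near the tube's free end; origin under its centre.
- vial: Bystander: small brown bottle with black cap, 33 mm wide, 63 mm high, loose at the back; origin under its centre.

How it is judged (in metres and radians):
On the way, in this order (a step that is already met when the one before it is completed fails the run):
1. the length stop sits in the middle notch while the tube is still short of it (value of joint stop between 0.038 and 0.042 m and y of tube_inner in the frame of stop_face above 0.01 m), for 0.3 s.
2. the tube's end is up against the stop pin (value of joint stop between 0.038 and 0.042 m and y of tube_inner in the frame of stop_face below 0.0025 m), for 0.2 s.
At the end, for the whole second after the job is handed in: The length stop is in the middle notch (joint 0.040 within 2 mm), the tube lies at rest in the trough and its end is against the stop pin: gap under 2.5 mm, in line within about 4 mm, the free end level (all of step 2 and horizontal distance between tube_inner and stop_face below 0.0045 m and height (world z) of tube_outer between 0.027 and 0.042 m and linear speed of tube below 0.01 m/s); the robot touches nothing.
It fails at once if the tube was lifted out of its trough (height (world z) of any of tube_outer, tube_inner above 0.055 m).
It fails at once if the stop was rammed or squeezed (more than 60 N on it) (contact force between the fingers and stop above 60 N).
It fails at once if the tube was rammed or gripped (more than 35 N on it) (contact force between the fingers and tube above 35 N).
It fails at once if a bystander (one of the two tins or the bottle) was pushed more than 15 mm away (distance of any of round_tin, vial, small_tin from where it was at the start of the episode above 0.015 m).
It also fails if it takes over 51 s, if anything falls off the work surface, if the arm or the gripper's body presses on something with over 40 N, if the wrist force passes 120 N, or if a joint passes its speed limit or range.

## Working session

There is one attempt and no reset: what is moved stays moved. The work goes in short steps, Python scripts to look and compute and a tool call to move; the robot and the scene stay as the last step left them, time stands still between calls to the robot, and variables do not carry over. Pictures are saved under pics/ and viewed, about 8 in all and at most 12, crops included, and the job is handed in when it is done.

Besides the shell and the picture viewer there is one more tool, called after ">>>" by a JSON object that holds its "op" and its "data", one argument or row to a line. arm_command: Moves the arm, as the interface text tells. Its arguments: {"type":"object","properties":{"deltas":{"type":"array"},"hand":{"type":"number"},"squeeze":{"type":"number"}},"required":["deltas"]}

```bash
mkdir -p pics
python3 - <<'E'
from workcell import robot
import cv2
s=robot.get_state();print(s);print(robot.tips_ahead)
for n in("side","top"):
    p=robot.camera_params(n);print(n,p)
    cv2.imwrite(f"pics/{n}0.png",robot.grab_frame(n)[:,:,::-1])
E
```

```text
{'t': 0.0, 'joints': array([-7.90104777e+01,  1.58488523e+01,  8.62971829e+01,  1.04082869e-03,
        7.79628616e+01, -6.93511365e+00]), 'qvel': array([-0.01967423, -0.03660606, -0.10579109,  0.02222702, -0.01670497,
       -0.00413803]), 'tau': array([-5.56983468e-04, -4.16769683e+01, -2.45803249e+01, -1.65420365e-04,
        1.12573474e-02, -1.82253125e-06]), 'eef_pos': array([ 0.17684173, -0.54657065,  0.23841382]), 'eef_rot': array([-1.79892023e+02, -1.41588392e-02,  1.79244046e+01]), 'ft_force': array([-0.14652842,  1.09038247,  0.05658454]), 'wrist_torque': array([-0.00134706, -0.03615873, -0.0103984 ]), 'opening': 1.0010245589189155}
0.008
side {'vertical_fov': 53.49283310000181, 'cx': 327.62848213816613, 'cy': 247.71209995270203, 'k1': -0.010943029552672996, 'pose': array([[-0.95602413, -0.14010992,  0.25765689,  0.2841843 ],
       [-0.29261202,  0.51527294, -0.80552592,  0.81337822],
       [-0.01990145, -0.84549572, -0.53361121,  0.64406939],
       [ 0.        ,  0.        ,  0.        ,  1.        ]])}
top {'vertical_fov': 46.72754572767822, 'cx': 327.8329812455666, 'cy': 241.68113714330087, 'k1': -0.1467393208800753, 'pose': array([[-1.90447015e-03, -9.83074547e-01,  1.83196092e-01,
         3.20215890e-01],
       [-9.99978717e-01,  7.29027856e-04, -6.48344007e-03,
        -4.28375189e-03],
       [ 6.24014985e-03, -1.83204541e-01, -9.83055012e-01,
         1.16882256e+00],
       [ 0.00000000e+00,  0.00000000e+00,  0.00000000e+00,
         1.00000000e+00]])}
```

View pics/top0.png

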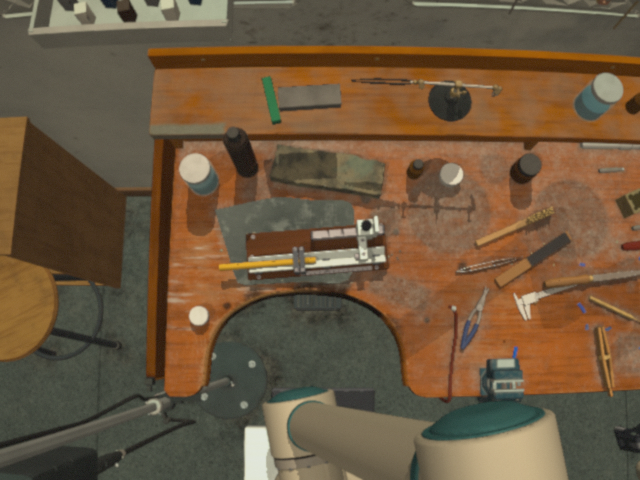

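View pics/side0.png

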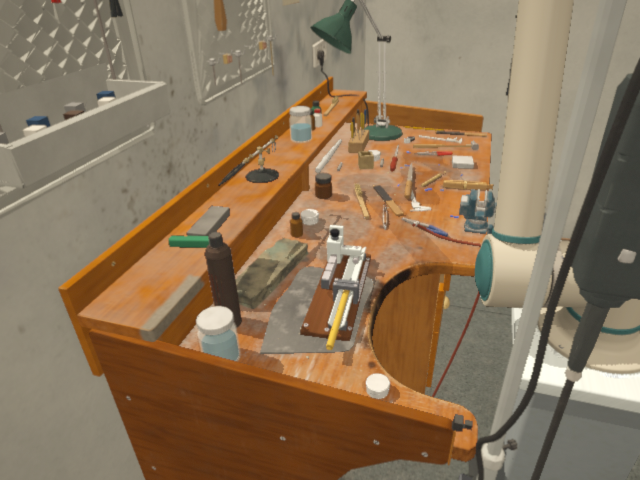

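The top view shows the jig at about px (245–385, 220–278), with the tube's free end left at (220,267) and the stop at right (370,235). I'll enlarge both views next.

Run:
```python
import cv2
a=cv2.imread("pics/top0.png")[205:295,205:405];cv2.imwrite("pics/topc.png",cv2.resize(a,None,fx=4,fy=4,interpolation=cv2.INTER_CUBIC))
a=cv2.imread("pics/side0.png")[215:360,280:400];cv2.imwrite("pics/sidec.png",cv2.resize(a,None,fx=4,fy=4,interpolation=cv2.INTER_CUBIC))
```

```text
(no output)
```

View pics/topc.png

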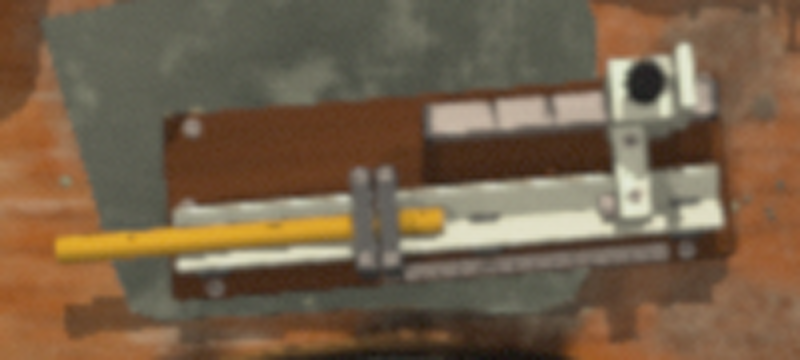

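View pics/sidec.png

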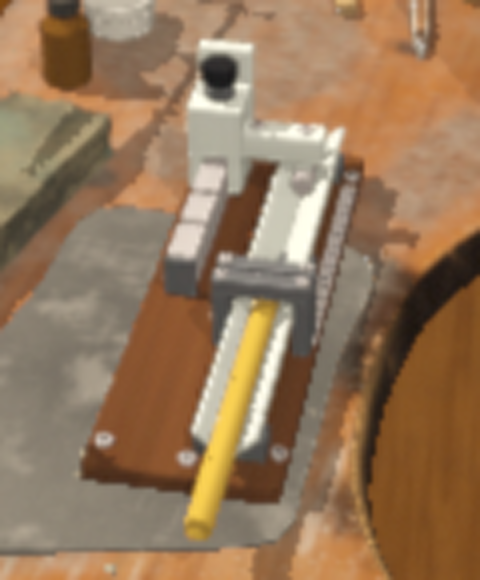

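```bash
cat > h.py <<'E'
import numpy as np
from workcell import robot
def proj(p,P):
    T=p["pose"];c=(np.atleast_2d(P)-T[:3,3])@T[:3,:3]
    s=c[:,:2]/c[:,2:];s=s*(1+p["k1"]*(s**2).sum(1,keepdims=True))
    return s*240/np.tan(np.radians(p["vertical_fov"]/2))+[p["cx"],p["cy"]]
def unproj(p,uv,z):
    from scipy.optimize import fsolve
    return fsolve(lambda a:(proj(p,[a[0],a[1],z])[0]-uv),[.35,.1])
def J2W(j,P):
    P=np.atleast_2d(P)/1e3;c,s=np.cos(j[2]),np.sin(j[2])
    return np.c_[j[0]+c*P[:,0]-s*P[:,1],j[1]+s*P[:,0]+c*P[:,1],P[:,2]]
E
cat > fit.py <<'E'
from h import *
from scipy.optimize import least_squares
pt,ps=robot.camera_params("top"),robot.camera_params("side")
# params: x,y,yaw, tube outer y, knob y, back y, pin y, top cam shift u,v, side shift
def terms(v):
    j=v[:3];to,kn,bk,pin=v[3:7]*1e3
    top=[((72,112,14),(166,115)),((72,-186,14),(717,75)),((-28,112,14),(175,297)),((-28,-186,14),(734,258)),
     ((26,11.5,58),(351,169)),((26,-11.5,58),(391,168)),((-26,-11.5,58),(401,266)),((-26,11.5,58),(361,270)),
     ((59,-32,40),(425,104)),((45,-32,40),(429,136)),((0,to,34),(57,248)),((0,to-200,34),(443,220)),
     ((52,kn,99),(645,82)),((68,bk,98),(691,44)),((36,bk,98),(697,108)),((0,pin,34),(600,206))]
    side=[((72,112,14),(84,450)),((-28,112,14),(281,480)),((0,to,34),(199,530)),((52,kn,99),(219,63)),
     ((59,-32,40),(166,262)),((45,-32,40),(196,268)),((26,11.5,58),(214,270)),((-26,11.5,58),(314,293))]
    r=[]
    for p,l,o,sh in((pt,top,(205,205),v[7:9]),(ps,side,(280,215),v[9:11])):
        r.append(proj(p,J2W(j,[a for a,_ in l]))+sh-(np.array([b for _,b in l])/4-.375+o))
    return r
f=lambda v:np.r_[np.concatenate(terms(v)).ravel(),v[7:]/1.5]
s=least_squares(f,[.36,.1,.1,.17,-.15,-.17,-.12,0,0,0,0],loss="soft_l1",x_scale=[.01]*7+[1]*4)
v=s.x;print(v.round(4),np.degrees(v[2]))
for t in terms(v):print(t.round(1).tolist())
j=v[:3];to,kn,bk,pin=v[3:7]*1e3
for n,P in dict(outer=(0,to,34),inner=(0,to-200,34),back=(52,bk,70),pin=(0,pin,34),knob=(52,kn,99),outer_goal=(0,130,34)).items():print(n,J2W(j,P).round(4))
for p,uv,z,n in((pt,(199,313),.022,"small"),(pt,(452,172),.025,"round"),(pt,(416,165),.063,"vial")):print(n,unproj(p,uv,z))
E
python3 fit.py
```

```text
[ 0.4911  0.046   0.0776  0.1665 -0.1379 -0.163  -0.1153 -0.8258 -0.0835
  0.1341  0.3377] 4.444169292954321
[[-1.5, -0.4], [0.3, -1.1], [-1.2, 0.8], [0.7, -0.5], [-0.4, 0.1], [0.9, -0.5], [0.3, 0.3], [-1.1, 0.2], [1.5, 0.6], [1.0, -0.7], [0.1, 0.5], [-0.1, 0.1], [-0.3, -0.5], [-0.0, 0.3], [0.0, 0.0], [0.0, 0.5]]
[[-1.2, 2.8], [-0.0, 2.3], [-0.1, -0.1], [0.8, -0.3], [1.2, -2.7], [-0.0, -3.5], [-0.2, 2.2], [-0.3, -0.7]]
outer [[0.4782 0.212  0.034 ]]
inner [[0.4937 0.0126 0.034 ]]
back [[ 0.5555 -0.1125  0.07  ]]
pin [[ 0.5    -0.0689  0.034 ]]
knob [[ 0.5536 -0.0875  0.099 ]]
outer_goal [[0.481  0.1756 0.034 ]]
small [0.38402596 0.25500538]
round [ 0.68694224 -0.28149664]
vial [ 0.68952651 -0.19655715]
```

>>> {"op": "arm_command", "data": {
  "deltas": [0.02,0.02,0,-0.02,0.05,0.05,0,-0.05,0.085,0.085,0,-0.08,0.12,0.12,0,-0.11,0.155,0.155,0,-0.14,0.19,0.19,0,-0.17,0.225,0.225,0,-0.2,0.26,0.26,0,-0.235,0.295,0.295,0,-0.235,0.32,0.32,0,-0.235],
  "hand": 1
}}

```text
t: 1.1
eef_pos: [0.4984, -0.224, 0.2382]
eef_rot: [-179.8, -0.0, 4.6]
ft_force: [-0.0, -0.8, 1.0]
opening: 0.001
```

>>> {"op": "arm_command", "data": {
  "deltas": [0.02,0.018,0,0,0.045,0.04,-0.01,0,0.06,0.054,-0.035,0,0.06,0.056,-0.07,0,0.06,0.056,-0.105,0,0.06,0.056,-0.135,0,0.06,0.056,-0.16,0,0.06,0.056,-0.173,0,0.06,0.056,-0.175,0,0.06,0.056,-0.175,0]
}}

```text
t: 2.1
eef_pos: [0.5588, -0.1682, 0.0635]
eef_rot: [-179.9, -0.0, 4.6]
ft_force: [-0.3, 0.7, 0.6]
opening: 0.0
```

```bash
cat > snap.py <<'E'
import sys,cv2
from h import *
k=sys.argv[1];out=[]
s=robot.get_state();print(s["t"],s["eef_pos"].round(4),s["eef_rot"].round(2),s["ft_force"].round(2))
a=robot.grab_frame("top")[215:285,210:400,::-1];b=robot.grab_frame("side")[205:360,280:400,::-1]
a=cv2.resize(a,None,fx=4,fy=4,interpolation=cv2.INTER_CUBIC);b=cv2.resize(b[:],None,fx=2,fy=2,interpolation=cv2.INTER_CUBIC)
c=np.zeros((600,760,3),np.uint8);c[:280]=a;c[285:595,:240]=b
d=cv2.resize(robot.grab_frame("wrist")[:,:,::-1],(400,300));c[290:590,300:700]=d
cv2.imwrite(f"pics/{k}.png",c)
E
python3 snap.py s1
```

```text
2.1 [ 0.5588 -0.1682  0.0635] [-1.7986e+02 -4.0000e-02  4.5500e+00] [-0.25  0.66  0.56]
```

View pics/s1.png

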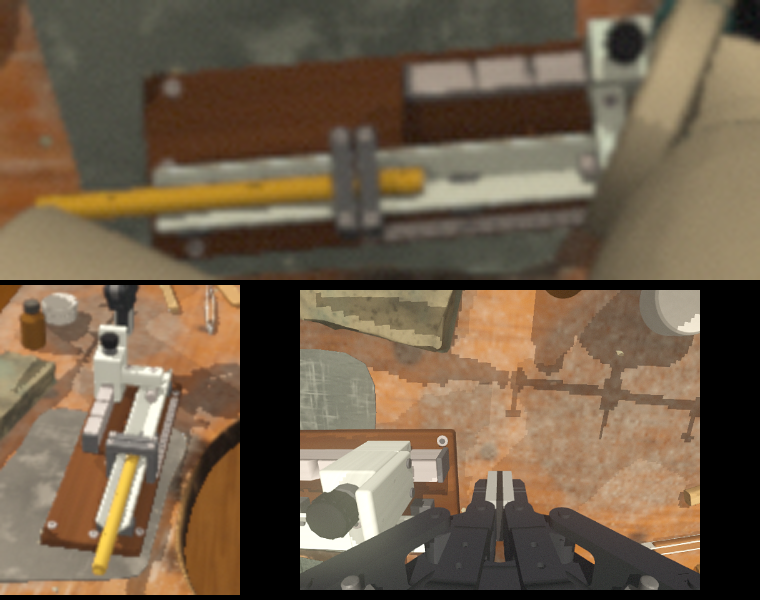

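The wrist view shows the closed fingers clear of the plate (470–500 px rows, in line with it). I'll raise the tips a little and creep forward.

>>> {"op": "arm_command", "data": {
  "deltas": [0,0.005,0.006,0,-0.001,0.01,0.0115,0,-0.001,0.015,0.0115,0,-0.0015,0.02,0.0115,0,-0.002,0.025,0.0115,0,-0.0022,0.028,0.0115,0,-0.0023,0.03,0.0115,0,-0.0025,0.032,0.0115,0]
}}

```text
t: 3.05
eef_pos: [0.5569, -0.1363, 0.076]
eef_rot: [-179.9, -0.2, 4.6]
ft_force: [0.3, -0.1, 0.5]
opening: 0.001
```

>>> {"op": "arm_command", "data": {
  "deltas": [-0.0001,0.001,0,0,-0.0002,0.002,0,0,-0.0002,0.003,0,0,-0.0003,0.004,0,0,-0.0004,0.005,0,0]
}}

```text
t: 3.55
eef_pos: [0.5565, -0.1313, 0.076]
eef_rot: [-179.9, -0.2, 4.6]
ft_force: [-0.7, 0.4, -0.1]
opening: -0.001
```

>>> {"op": "arm_command", "data": {
  "deltas": [-0.0001,0.001,0,0,-0.0002,0.002,0,0,-0.0002,0.003,0,0,-0.0003,0.004,0,0,-0.0004,0.005,0,0]
}}

```text
t: 4.05
eef_pos: [0.5562, -0.1262, 0.076]
eef_rot: [-179.9, -0.2, 4.6]
ft_force: [1.0, 0.4, 0.5]
opening: -0.005
```

>>> {"op": "arm_command", "data": {
  "deltas": [-0.0001,0.001,0,0,-0.0002,0.002,0,0,-0.0002,0.003,0,0]
}}

```text
t: 4.35
eef_pos: [0.556, -0.1246, 0.076]
eef_rot: [179.9, -0.2, 4.6]
ft_force: [-0.8, -5.2, -0.2]
opening: -0.0
```

>>> {"op": "arm_command", "data": {
  "deltas": [-0.0001,0.001,0,0,-0.0002,0.002,0,0,-0.0002,0.003,0,0]
}}

```text
t: 4.65
eef_pos: [0.5559, -0.1225, 0.0761]
eef_rot: [179.8, -0.2, 4.6]
ft_force: [-0.7, -5.5, -1.2]
opening: 0.003
```

>>> {"op": "arm_command", "data": {
  "deltas": [-0.0001,0.001,0,0,-0.0002,0.002,0,0,-0.0002,0.003,0,0]
}}

```text
t: 4.95
eef_pos: [0.5557, -0.1202, 0.0761]
eef_rot: [179.7, -0.1, 4.6]
ft_force: [-1.3, -6.3, -0.6]
opening: 0.001
```

```bash
python3 snap.py s2
```

```text
4.95 [ 0.5557 -0.1202  0.0761] [ 1.7974e+02 -1.5000e-01  4.6500e+00] [-1.3  -6.34 -0.63]
```

View pics/s2.png

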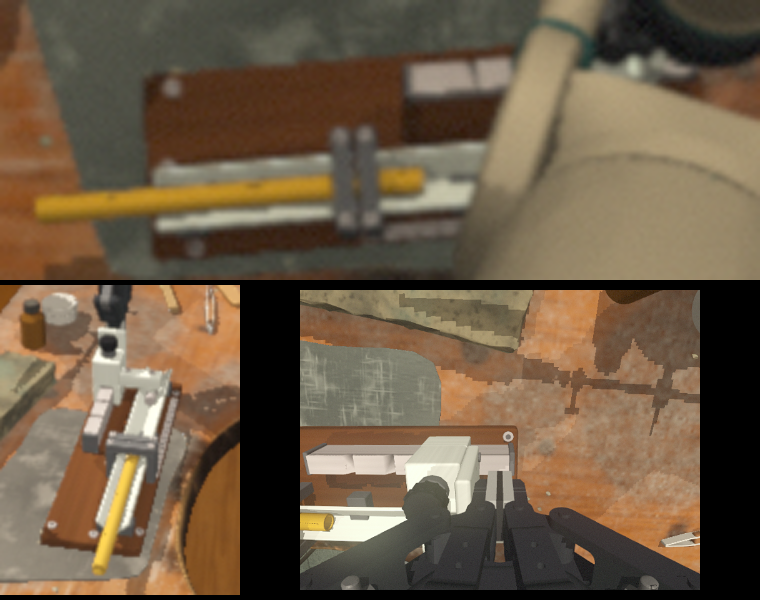

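The stop is moving with the fingers (5–6 N). The wrist view shows the pads flat against the plate.

>>> {"op": "arm_command", "data": {
  "deltas": [-0.0001,0.001,0,0,-0.0002,0.002,0,0,-0.0002,0.003,0,0]
}}

```text
t: 5.4
eef_pos: [0.5554, -0.1171, 0.0761]
eef_rot: [179.8, -0.1, 4.6]
ft_force: [-0.8, -5.8, -0.6]
opening: -0.001
```

>>> {"op": "arm_command", "data": {
  "deltas": [-0.0001,0.001,0,0,-0.0002,0.002,0,0,-0.0002,0.003,0,0]
}}

```text
t: 5.7
eef_pos: [0.5552, -0.1143, 0.0761]
eef_rot: [179.7, -0.1, 4.6]
ft_force: [0.6, -4.0, 0.1]
opening: -0.004
```

>>> {"op": "arm_command", "data": {
  "deltas": [-0.0001,0.001,0,0,-0.0002,0.002,0,0]
}}

```text
t: 5.9
eef_pos: [0.5549, -0.1113, 0.076]
eef_rot: [179.8, -0.1, 4.6]
ft_force: [-0.4, -0.3, 0.6]
opening: 0.0
```

>>> {"op": "arm_command", "data": {
  "deltas": [-0.0001,0.001,0,0,-0.0002,0.002,0,0]
}}

```text
t: 6.1
eef_pos: [0.5548, -0.1101, 0.0761]
eef_rot: [179.7, -0.1, 4.7]
ft_force: [-0.6, -7.2, -0.8]
opening: -0.001
```

>>> {"op": "arm_command", "data": {
  "deltas": [-0.0001,0.001,0,0,-0.0002,0.002,0,0]
}}

```text
t: 6.3
eef_pos: [0.5549, -0.1101, 0.0762]
eef_rot: [179.5, -0.2, 4.8]
ft_force: [-0.4, -10.0, -1.3]
opening: 0.001
```

>>> {"op": "arm_command", "data": {
  "deltas": [-0.0001,0.001,0,0,-0.0002,0.002,0,0]
}}

```text
t: 6.5
eef_pos: [0.5549, -0.1101, 0.0762]
eef_rot: [179.2, -0.2, 4.9]
ft_force: [-1.0, -10.8, -2.0]
opening: -0.001
```

It is in the 0.070 notch, with the TCP at y about -0.110, so the middle notch should be at about -0.080. Now I'll push it out of this notch.

>>> {"op": "arm_command", "data": {
  "deltas": [-0.0001,0.001,0,0,-0.0002,0.002,0,0,-0.0002,0.003,0,0,-0.0003,0.0035,0,0]
}}

```text
t: 6.9
eef_pos: [0.5549, -0.1101, 0.0763]
eef_rot: [178.8, -0.2, 5.0]
ft_force: [-0.5, -13.3, -3.3]
opening: -0.002
```

>>> {"op": "arm_command", "data": {
  "deltas": [-0.0001,0.001,0,0,-0.0002,0.002,0,0,-0.0002,0.003,0,0,-0.0003,0.004,0,0]
}}

```text
t: 7.3
eef_pos: [0.555, -0.1101, 0.0764]
eef_rot: [178.4, -0.1, 5.1]
ft_force: [-2.1, -16.4, -2.4]
opening: -0.001
```

Run:
```python
import cv2
from h import *
s=robot.get_state();print(s["t"],s["eef_pos"].round(4),s["eef_rot"].round(2),s["ft_force"].round(2),s["wrist_torque"].round(2))
b=robot.grab_frame("side")[210:290,290:390,::-1];d=robot.grab_frame("wrist")[150:,:,::-1]
c=np.zeros((330,800,3),np.uint8);c[:320,:400]=cv2.resize(b,None,fx=4,fy=4,interpolation=cv2.INTER_CUBIC);c[:206,400:]=cv2.resize(d,(400,206))
cv2.imwrite("pics/s3.png",c)
```

```text
7.3 [ 0.555  -0.1101  0.0764] [ 1.7841e+02 -1.5000e-01  5.1400e+00] [ -2.05 -16.36  -2.35] [-2.33  0.2   0.03]
```

View pics/s3.png

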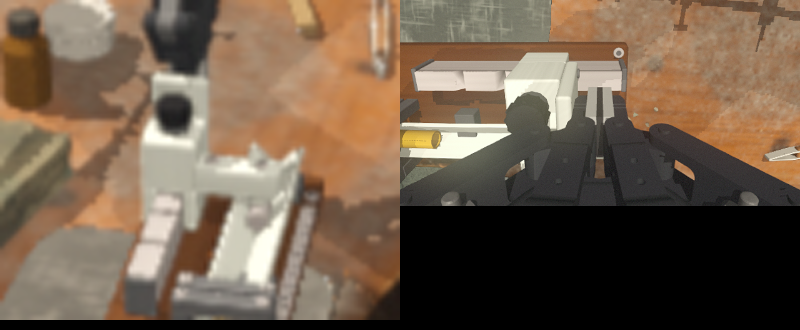

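The views show the plunger still in the outer notch, with the wrist tilting slightly, and nothing else appears to be touched. I'll use a little more lead.

>>> {"op": "arm_command", "data": {
  "deltas": [-0.0001,0.001,0,0,-0.0002,0.002,0,0,-0.0002,0.003,0,0,-0.0003,0.004,0,0,-0.0004,0.005,0,0,-0.0004,0.005,0,0]
}}

```text
t: 8.0
eef_pos: [0.555, -0.1102, 0.0766]
eef_rot: [177.9, -0.1, 5.3]
ft_force: [-1.0, -18.5, -3.5]
opening: 0.003
```

That is 18 N with no motion, where about 7 N was expected. The gripper's wide linkage probably overhangs the plunger knob and keeps it from rising. I'll back off and turn the tool 90° so the linkage spreads along x instead.

>>> {"op": "arm_command", "data": {
  "deltas": [0,-0.003,0,0,0.001,-0.01,0,0,0.002,-0.02,0,0,0.003,-0.03,0,0.1,0.004,-0.042,0,0.22,0.004,-0.045,0,0.36,0.004,-0.045,0,0.5,0.004,-0.045,0,0.64,0.004,-0.045,0,0.78,0.004,-0.045,0,0.92]
}}

```text
t: 9.0
eef_pos: [0.5591, -0.1549, 0.0766]
eef_rot: [177.9, -0.2, 58.4]
ft_force: [0.3, -0.0, 0.5]
opening: -0.002
```

>>> {"op": "arm_command", "data": {
  "deltas": [0,0,0,0.14,0,0,0,0.28,0,0,0,0.42,0,0,0,0.56,0,0,0,0.64,0,0,0,0.64]
}}

```text
t: 9.6
eef_pos: [0.5593, -0.1549, 0.0766]
eef_rot: [177.9, -0.2, 95.0]
ft_force: [1.1, -0.8, 0.1]
opening: 0.001
```

```bash
python3 snap.py s4
```

```text
9.6 [ 0.5593 -0.1549  0.0766] [177.89  -0.23  94.99] [ 1.09 -0.82  0.13]
```

View pics/s4.png

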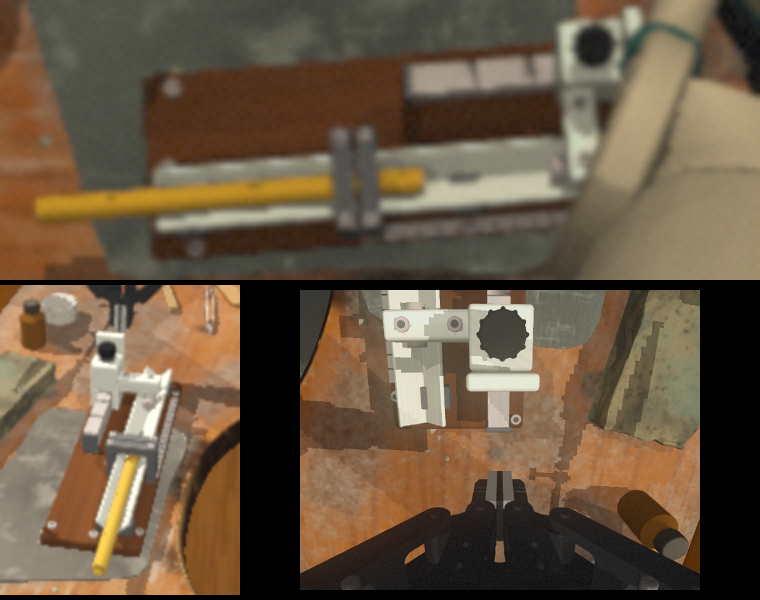

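The knob moved 16 mm and the stop sits at the outer notch. The fingers are centred on the plate, with the linkage now spread along x. Pushing again.

>>> {"op": "arm_command", "data": {
  "deltas": [-0.0005,0.008,0,0,-0.001,0.016,0,0,-0.002,0.024,0,0,-0.0027,0.032,0,0,-0.003,0.038,0,0,-0.0035,0.042,0,0,-0.0035,0.044,0,0]
}}

```text
t: 10.45
eef_pos: [0.5556, -0.1103, 0.0767]
eef_rot: [177.9, -0.2, 95.0]
ft_force: [-0.5, 0.2, -0.4]
opening: -0.0
```

>>> {"op": "arm_command", "data": {
  "deltas": [-0.0001,0.001,0,0,-0.0002,0.002,0,0,-0.0002,0.003,0,0,-0.0003,0.004,0,0]
}}

```text
t: 10.85
eef_pos: [0.5555, -0.1073, 0.0767]
eef_rot: [177.9, -0.1, 95.0]
ft_force: [-0.4, -5.0, -1.1]
opening: -0.001
```

>>> {"op": "arm_command", "data": {
  "deltas": [-0.0001,0.001,0,0,-0.0002,0.002,0,0,-0.0002,0.003,0,0]
}}

```text
t: 11.15
eef_pos: [0.5555, -0.107, 0.0768]
eef_rot: [177.9, 0.2, 95.1]
ft_force: [-1.3, -11.0, -2.1]
opening: 0.002
```

>>> {"op": "arm_command", "data": {
  "deltas": [-0.0001,0.001,0,0,-0.0002,0.002,0,0,-0.0002,0.003,0,0]
}}

```text
t: 11.45
eef_pos: [0.5555, -0.107, 0.0768]
eef_rot: [177.9, 0.5, 95.2]
ft_force: [-1.8, -12.9, -2.1]
opening: 0.001
```

>>> {"op": "arm_command", "data": {
  "deltas": [-0.0001,0.001,0,0,-0.0002,0.002,0,0,-0.0002,0.003,0,0,-0.0003,0.004,0,0,-0.0004,0.005,0,0,-0.0005,0.006,0,0,-0.0005,0.007,0,0,-0.0005,0.007,0,0]
}}

```text
t: 12.25
eef_pos: [0.5556, -0.1068, 0.077]
eef_rot: [177.9, 1.2, 95.4]
ft_force: [-2.0, -21.6, -4.1]
opening: -0.001
```

>>> {"op": "arm_command", "data": {
  "deltas": [-0.0002,0.003,0,0,-0.0003,0.004,0,0,-0.0004,0.005,0,0,-0.0005,0.006,0,0,-0.0005,0.007,0,0,-0.0006,0.008,0,0,-0.0006,0.0085,0,0,-0.0007,0.009,0,0,-0.0007,0.0095,0,0,-0.0008,0.01,0,0]
}}

```text
t: 13.25
eef_pos: [0.5557, -0.1068, 0.0772]
eef_rot: [177.9, 2.2, 95.7]
ft_force: [-2.4, -32.5, -6.6]
opening: 0.005
```

Run:
```python
import cv2
from h import *
s=robot.get_state();print({k:np.round(s[k],3) for k in s})
p=robot.camera_params("wrist");print(p["pose"].round(3))
b=robot.grab_frame("side")[205:275,300:380,::-1];d=robot.grab_frame("wrist")[0:,:,::-1]
c=np.zeros((600,800,3),np.uint8);c[:480,:640]=d;c[390:600,560:800]=cv2.resize(b,None,fx=3,fy=3,interpolation=cv2.INTER_CUBIC)
cv2.imwrite("pics/s5.png",c)
```

```text
{'t': np.float64(13.25), 'joints': array([-17.119,  21.691, 102.88 ,  -1.592,  52.664, -21.908]), 'qvel': array([ 0.264, -0.181,  0.094, -0.658, -0.238,  0.47 ]), 'tau': array([ 1.8130e+01, -4.6015e+01, -1.6937e+01,  8.4700e+00,  2.0310e+00,
        2.0000e-02]), 'eef_pos': array([ 0.556, -0.107,  0.077]), 'eef_rot': array([177.934,   2.244,  95.684]), 'ft_force': array([ -2.356, -32.45 ,  -6.552]), 'wrist_torque': array([-4.802,  0.392, -0.159]), 'opening': np.float64(0.005)}
[[ 0.994  0.083  0.066  0.544]
 [ 0.1   -0.944 -0.314 -0.031]
 [ 0.037  0.319 -0.947  0.21 ]
 [ 0.     0.     0.     1.   ]]
```

View pics/s5.png

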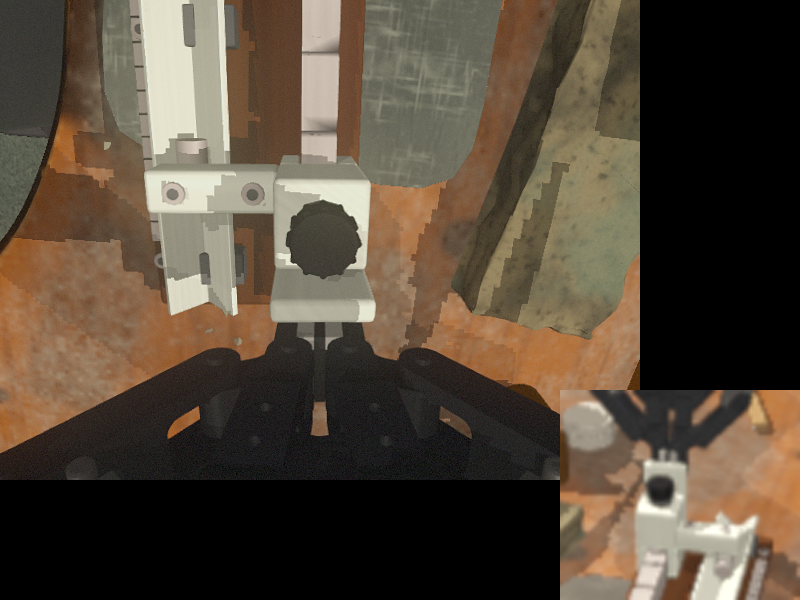

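Run:
```python
from h import *
p=robot.camera_params("wrist")
W=lambda uv,z:unproj(p,uv,z).round(4)
print("notch",W((320,46),.04),W((320,132),.04))
for z in(.096,.099):print("knob",z,W((323,238),z))
print("plate top back edge",W((323,321),.098),"plate top front",W((323,296),.098),"block front top",W((323,181),.076))
print("pin end",W((191,142),.0405))
print("trough end",W((171,313),.038),"boardend",W((255,303),.014))
```

```text
notch [0.5255 0.2225] [0.5262 0.2271]
knob 0.096 [0.3187 0.0557]
knob 0.099 [0.3247 0.0534]
plate top back edge [0.5212 0.1423] plate top front [0.5176 0.141 ] block front top [0.5443 0.1761]
pin end [0.244  0.1098]
trough end [-0.473  -0.7826] boardend [ 0.5278 -0.1354]
```

```bash
sed -i 's/\[.35,.1\]/[.53,-.03]/' h.py
python3 - <<'E'
from h import *
p=robot.camera_params("wrist")
W=lambda uv,z:unproj(p,uv,z).round(4)
print("notch",W((320,46),.04),W((320,132),.04))
for z in(.096,.099):print("knob",z,W((323,238),z))
print("plate top back edge",W((323,321),.098),"plate top front",W((323,296),.098),"block front top",W((323,181),.076))
print("pin end",W((191,142),.0405))
print("trough end",W((171,313),.038),"boardend",W((255,303),.014))
E
```

```text
notch [ 0.5482 -0.0125] [ 0.5514 -0.0441]
knob 0.096 [ 0.5527 -0.0692]
knob 0.099 [ 0.5524 -0.0682]
plate top back edge [ 0.5552 -0.0949] plate top front [ 0.5544 -0.0866] block front top [ 0.5523 -0.0566]
pin end [ 0.501  -0.0526]
trough end [ 0.4916 -0.1311] boardend [ 0.5278 -0.1354]
```

The stop is in the outer notch: the pin end gives a joint value of about 0.070. The forward lean of about 2° means the fingers press on the plate's top edge, high above the rail, which may bind it. Turning another 90° reverses the lean, so the tips will push low. I'll back off, turn and lower.

>>> {"op": "arm_command", "data": {
  "deltas": [0,-0.005,0,0,0.001,-0.015,0,0,0.002,-0.03,0,0.1,0.004,-0.045,0,0.22,0.004,-0.05,0,0.36,0.004,-0.05,0,0.5,0.004,-0.05,-0.003,0.64,0.004,-0.05,-0.006,0.78,0.004,-0.05,-0.009,0.92,0.004,-0.05,-0.01,1.06]
}}

```text
t: 14.35
eef_pos: [0.5596, -0.1555, 0.0669]
eef_rot: [177.8, 2.2, 156.7]
ft_force: [-0.8, -0.4, 0.1]
opening: 0.0
```

>>> {"op": "arm_command", "data": {
  "deltas": [0,0,0,0.14,0,0,0,0.28,0,0,0,0.42,0,0.005,0,0.5,0,0.01,0,0.5,0,0.015,0,0.5]
}}

```text
t: 14.95
eef_pos: [0.5595, -0.1395, 0.0669]
eef_rot: [177.7, 2.2, -174.7]
ft_force: [0.9, -0.2, -0.4]
opening: 0.0
```

>>> {"op": "arm_command", "data": {
  "deltas": [-0.0006,0.007,0,0,-0.0012,0.014,0,0,-0.002,0.021,0,0,-0.0022,0.024,0,0,-0.0023,0.026,0,0]
}}

```text
t: 15.45
eef_pos: [0.5572, -0.113, 0.067]
eef_rot: [177.7, 2.2, -174.7]
ft_force: [-0.2, -1.1, 1.0]
opening: -0.002
```

>>> {"op": "arm_command", "data": {
  "deltas": [-0.0001,0.001,0,0,-0.0002,0.002,0,0,-0.0003,0.003,0,0,-0.0004,0.004,0,0,-0.0004,0.005,0,0,-0.0005,0.006,0,0]
}}

```text
t: 16.05
eef_pos: [0.5573, -0.1093, 0.0674]
eef_rot: [178.0, 2.2, -174.6]
ft_force: [-1.7, -9.4, 1.1]
opening: 0.0
```

Run:
```python
from h import *
s=robot.get_state();print({k:np.round(s[k],3) for k in("ft_force","wrist_torque","tau")})
```

```text
{'ft_force': array([-1.722, -9.35 ,  1.126]), 'wrist_torque': array([-1.301,  0.163,  0.007]), 'tau': array([ 5.1590e+00, -4.2767e+01, -1.7387e+01,  2.6210e+00,  7.3100e-01,
        1.4000e-02])}
```

The force/torque lever puts the contact at the plate's top edge (about 0.098) in every attempt. To push low, I'll straddle the stop with the jaws open. Then the flat inner pad of the rear finger presses the plate mid-height and nothing overhangs it.

>>> {"op": "arm_command", "data": {
  "deltas": [0.0005,-0.006,0,0,0.001,-0.015,0.01,0,0.001,-0.02,0.04,-0.01,0,-0.015,0.08,-0.015,-0.001,-0.005,0.115,-0.015,-0.003,0.015,0.13,-0.015,-0.0045,0.033,0.133,-0.015,-0.0045,0.041,0.133,-0.015,-0.0045,0.041,0.133,-0.015],
  "hand": -1
}}

```text
t: 16.95
eef_pos: [0.5524, -0.0673, 0.2005]
eef_rot: [178.0, 2.2, -175.4]
ft_force: [-0.8, 0.1, -0.2]
opening: 1.002
```

Run:
```python
import cv2
from h import *
s=robot.get_state();print(s["t"],s["eef_pos"].round(4),s["eef_rot"].round(2),s["ft_force"].round(2))
cv2.imwrite("pics/s6.png",robot.grab_frame("wrist")[:,:,::-1])
```

```text
16.95 [ 0.5524 -0.0673  0.2005] [ 177.96    2.21 -175.42] [-0.84  0.07 -0.19]
```

View pics/s6.png

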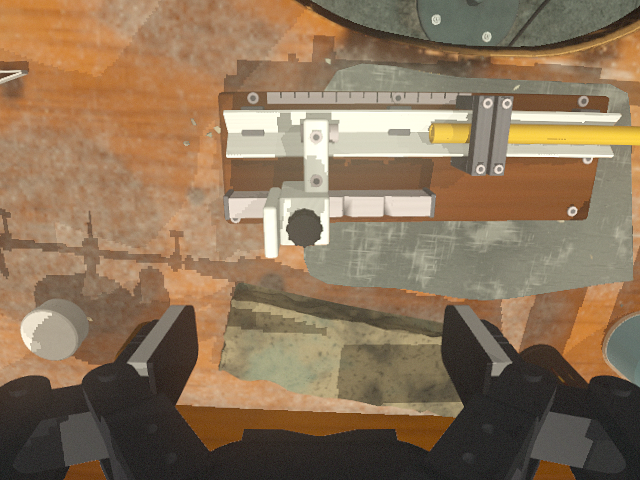

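Run:
```python
from h import *
p=robot.camera_params("wrist")
W=lambda uv,z:unproj(p,uv,z).round(4)
print("plate top back",W((265,193),.098),W((266,256),.098),"block front",W((329,196),.076),W((329,243),.076),"knob",W((304,228),.097))
print("notches",W((343,205),.04),W((384,206),.04),"pin",W((336,134),.036),"tube in",W((431,133),.034),"trough ends",W((224,131),.034),W((620,134),.034),"guide top corners",W((470,173),.058),W((508,174),.058))
```

```text
plate top back [ 0.5313 -0.0973] [ 0.5697 -0.0952] block front [ 0.5355 -0.0591] [ 0.5666 -0.0563] knob [ 0.5509 -0.0737]
notches [ 0.5496 -0.0456] [ 0.5482 -0.0158] pin [ 0.5004 -0.055 ] tube in [0.4943 0.0122] trough ends [ 0.5043 -0.1324] [0.4815 0.1554] guide top corners [0.5167 0.0357] [0.5152 0.0624]
```

The open jaws straddle the stop with about 14 mm behind the plate and about 30 mm ahead of the block. Descending.

>>> {"op": "arm_command", "data": {
  "deltas": [0,0,-0.02,0,0,0,-0.05,0,0,0,-0.08,0,0,0,-0.11,0,0,0,-0.13,0,0,0,-0.142,0,0,0,-0.147,0,0,0,-0.147,0]
}}

```text
t: 17.8
eef_pos: [0.5525, -0.0684, 0.0527]
eef_rot: [178.0, 2.1, -175.5]
ft_force: [0.3, 0.5, 0.1]
opening: 0.998
```

>>> {"op": "arm_command", "data": {
  "deltas": [-0.0003,0.004,0,0,-0.0006,0.007,0,0,-0.0008,0.009,0,0,-0.0008,0.01,0,0,-0.0009,0.011,0,0,-0.001,0.012,0,0]
}}

```text
t: 18.4
eef_pos: [0.5515, -0.0563, 0.0529]
eef_rot: [178.0, 2.2, -175.5]
ft_force: [-0.1, -0.6, -0.9]
opening: 0.999
```

>>> {"op": "arm_command", "data": {
  "deltas": [-0.0001,0.001,0,0,-0.0002,0.002,0,0,-0.0003,0.003,0,0,-0.0004,0.004,0,0,-0.0004,0.005,0,0]
}}

```text
t: 18.9
eef_pos: [0.5512, -0.0532, 0.0527]
eef_rot: [178.2, 2.1, -175.4]
ft_force: [-0.9, -8.8, -1.6]
opening: 0.998
```

Run:
```python
from h import *
s=robot.get_state();print({k:np.round(s[k],3) for k in("ft_force","wrist_torque","eef_pos")})
```

```text
{'ft_force': array([-0.93 , -8.77 , -1.626]), 'wrist_torque': array([-1.378,  0.196, -0.111]), 'eef_pos': array([ 0.551, -0.053,  0.053])}
```

The contact is now low (about 0.066). I'll ramp up the push.

>>> {"op": "arm_command", "data": {
  "deltas": [-0.0001,0.002,0,0,-0.0002,0.003,0,0,-0.0003,0.004,0,0,-0.0004,0.005,0,0,-0.0004,0.006,0,0,-0.0005,0.007,0,0]
}}

```text
t: 19.5
eef_pos: [0.551, -0.0526, 0.0523]
eef_rot: [178.8, 2.1, -175.1]
ft_force: [-0.7, -23.7, -4.8]
opening: 1.0
```

That is 24 N at the proper height and it still holds, so this notch is simply stiffer than stated. There is room below the 60 N limit, and 27 mm of slack before the next notch. I'll ramp up further in small steps.

>>> {"op": "arm_command", "data": {
  "deltas": [-0.0003,0.004,0.0005,0,-0.0004,0.005,0.0005,0,-0.0004,0.006,0.0005,0,-0.0005,0.007,0.0005,0,-0.0006,0.008,0.0005,0,-0.0006,0.0085,0.0005,0,-0.0007,0.009,0.0005,0,-0.0007,0.0095,0.0005,0]
}}

```text
t: 20.3
eef_pos: [0.5508, -0.0526, 0.0517]
eef_rot: [179.7, 2.0, -174.9]
ft_force: [-1.8, -33.3, -11.4]
opening: 1.002
```

>>> {"op": "arm_command", "data": {
  "deltas": [-0.0004,0.006,0,0,-0.0005,0.008,0,0,-0.0006,0.009,0,0,-0.0006,0.01,0,0,-0.0007,0.011,0,0,-0.0007,0.0115,0,0,-0.0008,0.012,0,0,-0.0008,0.0125,0,0]
}}

```text
t: 21.1
eef_pos: [0.5499, -0.0419, 0.0515]
eef_rot: [179.9, 2.0, -174.9]
ft_force: [-0.9, -4.4, -0.9]
opening: 0.999
```

Run:
```python
import cv2
from h import *
s=robot.get_state();print({k:np.round(s[k],3) for k in("t","ft_force","wrist_torque","tau","eef_pos","eef_rot")})
d=robot.grab_frame("wrist")[:,:,::-1];b=robot.grab_frame("side")[200:275,290:385,::-1];a=robot.grab_frame("top")[200:285,300:420,::-1]
c=np.zeros((600,800,3),np.uint8);c[:360,:480]=cv2.resize(d,(480,360));c[:225,500:785]=cv2.resize(b,None,fx=3,fy=3,interpolation=cv2.INTER_CUBIC)
c[240:580,300:780]=cv2.resize(a,None,fx=4,fy=4,interpolation=cv2.INTER_CUBIC)
c[:360,:480]=cv2.resize(d,(480,360))
cv2.imwrite("pics/s7.png",c);cv2.imwrite("pics/s7w.png",d)
```

```text
{'t': np.float64(21.1), 'ft_force': array([-0.92 , -4.384, -0.931]), 'wrist_torque': array([-0.744,  0.076, -0.2  ]), 'tau': array([ 2.7490e+00, -4.2942e+01, -1.8187e+01,  1.2960e+00,  5.0000e-03,
       -9.7000e-02]), 'eef_pos': array([ 0.55 , -0.042,  0.052]), 'eef_rot': array([ 179.859,    2.009, -174.914])}
```

View pics/s7.png

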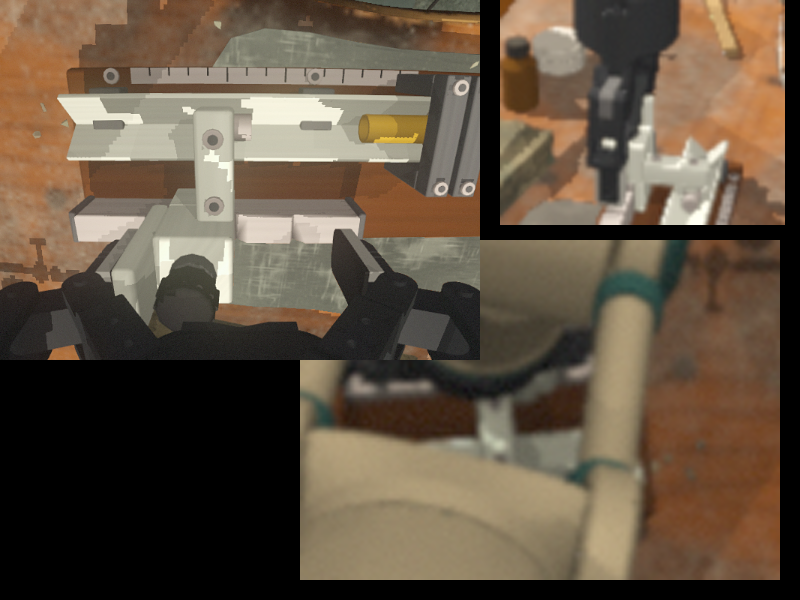

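The stop came out of the outer notch and moved about 10.7 mm, with drag now about 4 N. The picture shows it sliding freely, clear of everything, with the pin still far from the tube. I expect the middle notch at TCP y ≈ -0.0225.

>>> {"op": "arm_command", "data": {
  "deltas": [-0.0001,0.001,0,0,-0.0002,0.002,0,0,-0.0002,0.003,0,0,-0.0003,0.004,0,0,-0.0004,0.005,0,0,-0.0005,0.006,0,0,-0.0005,0.007,0,0,-0.0006,0.008,0,0,-0.0007,0.009,0,0,-0.0008,0.01,0,0]
}}

```text
t: 22.25
eef_pos: [0.549, -0.0318, 0.0514]
eef_rot: [179.9, 2.0, -174.9]
ft_force: [-0.3, -5.7, -0.2]
opening: 0.998
```

>>> {"op": "arm_command", "data": {
  "deltas": [-0.0001,0.001,0,0,-0.0002,0.002,0,0,-0.0002,0.003,0,0]
}}

```text
t: 22.55
eef_pos: [0.5488, -0.0294, 0.0514]
eef_rot: [180.0, 2.0, -174.8]
ft_force: [-0.4, -6.4, -0.3]
opening: 1.0
```

>>> {"op": "arm_command", "data": {
  "deltas": [-0.0001,0.001,0,0,-0.0002,0.002,0,0]
}}

```text
t: 22.75
eef_pos: [0.5486, -0.0275, 0.0514]
eef_rot: [180.0, 2.0, -174.8]
ft_force: [0.6, -3.6, -0.1]
opening: 0.997
```

>>> {"op": "arm_command", "data": {
  "deltas": [-0.0001,0.001,0,0,-0.0001,0.0015,0,0]
}}

```text
t: 22.95
eef_pos: [0.5484, -0.025, 0.0514]
eef_rot: [179.9, 2.0, -174.9]
ft_force: [-0.3, 1.1, 0.2]
opening: 1.002
```

The force dropped to zero at -0.025, so the plunger has fallen in. I'll make a gentle check that the seat is at about -0.023.

>>> {"op": "arm_command", "data": {
  "deltas": [-0.0001,0.001,0,0,-0.0001,0.002,0,0,-0.0002,0.003,0,0]
}}

```text
t: 23.25
eef_pos: [0.5483, -0.0237, 0.0514]
eef_rot: [-179.9, 2.0, -174.8]
ft_force: [0.3, -11.1, -3.0]
opening: 1.001
```

>>> {"op": "arm_command", "data": {
  "deltas": [-0.0001,0.001,0,0,-0.0001,0.002,0,0,-0.0001,0.002,0,0]
}}

```text
t: 23.55
eef_pos: [0.5482, -0.0238, 0.0512]
eef_rot: [-179.7, 1.9, -174.7]
ft_force: [-0.6, -9.9, -2.1]
opening: 1.003
```

The stop holds at 10 N without moving, so it is seated in the middle notch. Next I'll back off, lift, close the hand and go over beyond the tube's free end.

>>> {"op": "arm_command", "data": {
  "deltas": [0.0003,-0.004,0,0,0.0006,-0.008,0,0,0.0008,-0.01,0.01,0,0.0008,-0.01,0.04,0,0.0008,-0.01,0.08,0,0.0008,-0.01,0.12,0,0.0008,-0.01,0.145,0,0.0008,-0.01,0.15,0]
}}

```text
t: 24.35
eef_pos: [0.5512, -0.0338, 0.2058]
eef_rot: [-179.6, 2.4, -174.7]
ft_force: [0.2, 0.1, 0.0]
opening: 1.001
```

Run:
```python
import cv2
from h import *
s=robot.get_state();print({k:np.round(s[k],3) for k in("t","eef_pos","eef_rot","ft_force")})
p=robot.camera_params("wrist");d=robot.grab_frame("wrist")[:,:,::-1];cv2.imwrite("pics/s8.png",d)
np.save("p8.npy",p,allow_pickle=True)
```

```text
{'t': np.float64(24.35), 'eef_pos': array([ 0.551, -0.034,  0.206]), 'eef_rot': array([-179.593,    2.415, -174.675]), 'ft_force': array([0.242, 0.075, 0.03 ])}
```

View pics/s8.png

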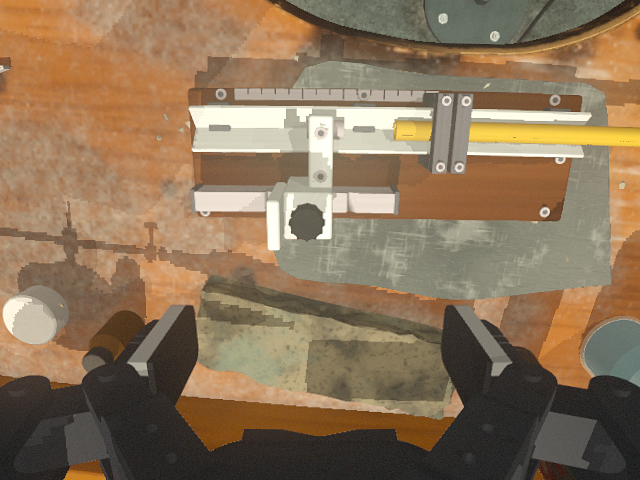

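Run:
```python
from h import *
p=np.load("p8.npy",allow_pickle=True).item()
W=lambda uv,z:unproj(p,uv,z)
q=dict(pin=W((343,132),.036),tube=W((394,131),.034),g1=W((441,171),.058),g2=W((459,172),.058),t0=W((191,133),.034),t1=W((590,129),.034),notch3=W((347,203),.04),knob=W((307,221),.096))
for k in q:print(k,q[k].round(4))
ax=np.array([-.0775,.997])
print("pin-trough end",(q["pin"]-q["t0"])@ax,"tube-pin",(q["tube"]-q["pin"])@ax,"tube to trough end t1",(q["t1"]-q["tube"])@ax)
```

```text
pin [ 0.4989 -0.0232]
tube [0.4948 0.0128]
g1 [0.5162 0.044 ]
g2 [0.5156 0.0564]
t0 [ 0.5094 -0.1311]
t1 [0.4782 0.1548]
notch3 [ 0.5488 -0.015 ]
knob [ 0.5482 -0.0424]
pin-trough end 0.10834859903559993 tube-pin 0.03622575863366338 tube to trough end t1 0.14281537977981024
```

The pin is at jig y -69.7, which gives a joint value of 0.0397, so the stop is in the middle notch. The tube gap is about 36 mm. Now to the free end.

>>> {"op": "arm_command", "data": {
  "deltas": [-0.005,0.02,0,0,-0.014,0.053,0,0,-0.024,0.09,0,0,-0.034,0.127,0,0,-0.044,0.164,0,0,-0.054,0.2,0,0,-0.063,0.237,0,0,-0.071,0.267,0,0,-0.0755,0.282,0,0,-0.0765,0.286,0,0],
  "hand": 1
}}

```text
t: 25.4
eef_pos: [0.4722, 0.2537, 0.2029]
eef_rot: [-179.6, 2.1, -174.5]
ft_force: [-0.6, 0.4, -0.5]
opening: 0.004
```

>>> {"op": "arm_command", "data": {
  "deltas": [0,0,-0.02,0,0,0,-0.05,0,0,0,-0.085,0,0,0,-0.12,0,0,0,-0.15,0,0,0,-0.167,0,0,0,-0.173,0,0,0,-0.175,0,0,0,-0.175,0]
}}

```text
t: 26.3
eef_pos: [0.4726, 0.2535, 0.0281]
eef_rot: [-179.6, 2.1, -174.5]
ft_force: [0.4, 0.0, 0.1]
opening: -0.003
```

Run:
```python
import cv2
from h import *
s=robot.get_state();print({k:np.round(s[k],3) for k in("t","eef_pos","eef_rot","ft_force","joints")})
for n in("side","top"):
  p=robot.camera_params(n);d=robot.grab_frame(n);h=cv2.cvtColor(d,cv2.COLOR_RGB2HSV)
  m=cv2.inRange(h,(19,150,110),(30,255,255));m[:,:200]=0;m[:200]=0;m[360:]=0;m[:,400:]=0
  k,l,st,c=cv2.connectedComponentsWithStats(m)
  for i in range(1,k):
    if st[i,4]>40:
      y,x=np.where(l==i);print(n,st[i],unproj(p,(x.min() if n=="top" else x[y.argmax()],np.median(y[x<=x.min()+2]) if n=="top" else y.max()),.034))
  print(n,proj(p,[.4782,.212,.034]),proj(p,np.r_[s["eef_pos"][:2],.03]))
```

```text
{'t': np.float64(26.3), 'eef_pos': array([0.473, 0.254, 0.028]), 'eef_rot': array([-179.621,    2.116, -174.546]), 'ft_force': array([0.434, 0.01 , 0.063]), 'joints': array([ 21.41 ,  23.556, 109.076,  -1.328,  45.446, -73.122])}
side [[329.08316419 346.65534484]] [[325.25776988 365.26037931]]
top [305 257  10   6  55] [0.49324145 0.03546637]
top [222 259  71  11 412] [0.48064579 0.20742716]
top [[219.77647329 267.16703945]] [[200.29840266 270.04885752]]
```

>>> {"op": "arm_command", "data": {
  "deltas": [0.002,-0.006,0,0,0.004,-0.012,0,0,0.0047,-0.018,0,0,0.0048,-0.02,0,0,0.0049,-0.022,0,0,0.005,-0.024,0,0,0.0051,-0.026,0,0,0.0052,-0.028,0,0,0.0053,-0.03,0,0,0.0054,-0.032,0,0]
}}

```text
t: 27.4
eef_pos: [0.4785, 0.2219, 0.0288]
eef_rot: [-179.7, 2.2, -174.5]
ft_force: [0.0, 0.8, -0.2]
opening: -0.001
```

>>> {"op": "arm_command", "data": {
  "deltas": [0.0001,-0.002,0,0,0.0003,-0.004,0,0,0.0004,-0.006,0,0,0.0006,-0.008,0,0,0.0007,-0.01,0,0,0.0009,-0.012,0,0,0.001,-0.014,0,0,0.0012,-0.016,0,0,0.0013,-0.0175,0,0,0.0014,-0.019,0,0]
}}

```text
t: 28.4
eef_pos: [0.48, 0.2029, 0.0288]
eef_rot: [-179.7, 2.2, -174.5]
ft_force: [0.9, -0.0, 0.0]
opening: -0.001
```

>>> {"op": "arm_command", "data": {
  "deltas": [0.0001,-0.001,0,0,0.0001,-0.002,0,0,0.0002,-0.003,0,0,0.0003,-0.004,0,0,0.0004,-0.005,0,0]
}}

```text
t: 28.9
eef_pos: [0.4804, 0.1978, 0.0289]
eef_rot: [-179.7, 2.2, -174.5]
ft_force: [0.7, 1.2, 0.0]
opening: -0.004
```

>>> {"op": "arm_command", "data": {
  "deltas": [0.0001,-0.001,0,0,0.0001,-0.002,0,0,0.0002,-0.003,0,0,0.0003,-0.004,0,0]
}}

```text
t: 29.3
eef_pos: [0.4807, 0.1937, 0.0289]
eef_rot: [-179.7, 2.2, -174.5]
ft_force: [0.9, 0.6, 0.1]
opening: -0.004
```

>>> {"op": "arm_command", "data": {
  "deltas": [0.0001,-0.001,0,0,0.0001,-0.002,0,0]
}}

```text
t: 29.5
eef_pos: [0.4808, 0.1916, 0.0289]
eef_rot: [-179.7, 2.2, -174.5]
ft_force: [0.6, 1.2, 0.7]
opening: -0.001
```

>>> {"op": "arm_command", "data": {
  "deltas": [0.0001,-0.001,0,0,0.0001,-0.002,0,0]
}}

```text
t: 29.7
eef_pos: [0.481, 0.1899, 0.0289]
eef_rot: [-179.7, 2.2, -174.6]
ft_force: [0.0, 4.5, -0.6]
opening: -0.002
```

```bash
cat > tube.py <<'E'
import cv2
from h import *
s=robot.get_state();print({k:np.round(s[k],4) for k in("t","eef_pos","eef_rot","ft_force")})
ax=np.array([-.0775,.997])
for n in("top","wrist"):
  p=robot.camera_params(n);d=robot.grab_frame(n);h=cv2.cvtColor(d,cv2.COLOR_RGB2HSV)
  cv2.imwrite(f"pics/t_{n}_{s['t']:.2f}.png",d[:,:,::-1])
  m=cv2.inRange(h,(19,150,110),(30,255,255))
  if n=="top":m[:,:200]=0;m[:200]=0;m[360:]=0;m[:,400:]=0
  k,l,st,c=cv2.connectedComponentsWithStats(m)
  for i in range(1,k):
    if st[i,4]>25:
      y,x=np.where(l==i);a=[unproj(p,(u,np.median(y[abs(x-u)<2])),.034) for u in(x.min(),x.max())]
      print(n,st[i],[((w-[.4911,.046])@ax*1e3).round(1) for w in a])
E
python3 tube.py
```

```text
{'t': np.float64(29.7), 'eef_pos': array([0.481 , 0.1899, 0.0289]), 'eef_rot': array([-179.7179,    2.2404, -174.5672]), 'ft_force': array([ 0.0138,  4.5017, -0.5975])}
top [305 256  28   7 155] [np.float64(-10.7), np.float64(-66.6)]
top [250 259  43   9 222] [np.float64(103.7), np.float64(16.3)]
wrist [    0   298   281    48 10954] [np.float64(28.9), np.float64(130.6)]
```

Resistance starts at 0.190, exactly where the outer end should sit (jig y about 130). One gentle nudge confirms it, then I back off.

>>> {"op": "arm_command", "data": {
  "deltas": [0.0001,-0.001,0,0,0.0001,-0.002,0,0,0.0001,-0.002,0,0]
}}

```text
t: 30.1
eef_pos: [0.4811, 0.1896, 0.029]
eef_rot: [-179.9, 2.3, -174.7]
ft_force: [-1.6, 8.2, -0.5]
opening: -0.001
```

>>> {"op": "arm_command", "data": {
  "deltas": [0,0.002,0,0,-0.0005,0.006,0,0,-0.001,0.015,0,0,-0.002,0.03,0,0,-0.003,0.04,0.005,0,-0.003,0.045,0.03,0,-0.003,0.045,0.07,0,-0.003,0.045,0.11,0,-0.003,0.045,0.14,0,-0.003,0.045,0.15,0]
}}

```text
t: 31.1
eef_pos: [0.4798, 0.2361, 0.1831]
eef_rot: [-180.0, 2.7, -174.6]
ft_force: [1.0, -0.6, 0.3]
opening: -0.002
```

>>> {"op": "arm_command", "data": {
  "deltas": [0.01,-0.02,0.005,0,0.02,-0.06,0.01,0,0.03,-0.1,0.01,0,0.045,-0.14,0.01,0,0.06,-0.18,0.01,0,0.07,-0.21,0.01,0,0.075,-0.225,0.01,0,0.08,-0.23,0.01,0,0.08,-0.23,0.01,0]
}}

```text
t: 32.0
eef_pos: [0.56, 0.0066, 0.1925]
eef_rot: [180.0, 2.6, -174.6]
ft_force: [-0.2, 0.3, -0.5]
opening: 0.001
```

```bash
python3 tube.py; ls pics
```

```text
{'t': np.float64(32.0), 'eef_pos': array([0.56  , 0.0066, 0.1925]), 'eef_rot': array([ 179.9616,    2.6366, -174.642 ]), 'ft_force': array([-0.2364,  0.2975, -0.4938])}
top [305 256  28   7 154] [np.float64(-10.7), np.float64(-66.6)]
top [260 259  33   8 183] [np.float64(82.7), np.float64(16.3)]
wrist [ 283  102   91   21 1823] [np.float64(-69.2), np.float64(-9.1)]
wrist [ 412  104  170   25 3420] [np.float64(17.5), np.float64(135.0)]
s1.png
s2.png
s3.png
s4.png
s5.png
s6.png
s7.png
s7w.png
s8.png
side0.png
sidec.png
t_top_29.70.png
t_top_32.00.png
t_wrist_29.70.png
t_wrist_32.00.png
top0.png
topc.png
```

My 12 pictures are used up, so I'll check the pin-to-tube gap and the stop's place numerically: the pixel row left of the tube's end, and the knob's position.

Run:
```python
import cv2
from h import *
d=cv2.imread("pics/t_wrist_32.00.png");p=robot.camera_params("wrist")
for r in(108,112,116):print(r,[tuple(int(v) for v in d[r,c]) for c in range(264,290,2)])
g=cv2.cvtColor(d,cv2.COLOR_BGR2GRAY);m=((g<70)*255).astype("uint8");m[:150]=0;m[280:]=0
k,l,st,c=cv2.connectedComponentsWithStats(m)
ax=np.array([-.0775,.997])
for i in range(1,k):
  if st[i,4]>500:w=unproj(p,c[i],.095);print(st[i],c[i],w,(w-[.4911,.046])@ax)
w=unproj(p,(283,112),.034);print(w)
print(proj(p,J2W([.4911,.046,.0776],[0,-70,34])))
```

```text
108 [(208, 229, 233), (132, 153, 158), (135, 153, 157), (155, 168, 180), (152, 168, 179), (177, 191, 203), (176, 192, 206), (173, 189, 202), (177, 191, 203), (108, 195, 230), (86, 199, 236), (85, 200, 236), (85, 198, 236)]
112 [(212, 233, 236), (133, 150, 156), (128, 145, 150), (156, 167, 181), (203, 218, 231), (204, 218, 230), (203, 216, 227), (202, 215, 228), (204, 216, 228), (114, 209, 245), (91, 211, 250), (92, 211, 250), (89, 210, 249)]
116 [(216, 236, 239), (131, 152, 156), (130, 148, 151), (138, 153, 164), (138, 153, 166), (140, 154, 166), (210, 225, 238), (211, 225, 238), (214, 226, 239), (119, 206, 240), (91, 208, 247), (91, 209, 247), (95, 209, 248)]
[ 0.49718245 -0.02269169]
[[281.43127334 110.83868307]]
```

The steel pin runs straight into brass at column 282 with no gap. The predicted pin-end column for a joint value of 0.040 is 281.4. Handing in.

```bash
python3 -c "
from workcell import robot
print(robot.close_job())"
```

```text
the job is handed in; nothing more can be done
None
```

The job is handed in at about t = 32 s of 51. My last checks put the stop in the middle notch with the tube's end against the pin. No verdict was reported.

- **Stop:** I pushed it along the rail into the middle notch. The force dropped to zero as the plunger fell in, and the stop then held at about 10 N. The wrist camera gave a joint value of about 0.0397.
- **Tube:** I pushed it by its free end until it met the pin, peaking at about 8 N. After I backed off, the wrist image showed the steel pin running straight into the brass with no visible gap. The end was within about 1 pixel of the place predicted for 0.040. The arm ended clear of everything.

**What disagreed with the description:**
- **Drag:** it read about 5 N instead of 1 to 2 N.
- **Outer notch:** the stop did not come out of it at 33 N and came free during the next, stronger push, against the stated 7 N or so. I did not record the peak; the push was planned to stay well below the 60 N limit.
- **Retries:** three attempts with closed fingers touched the plate's top edge and did not move the stop. Straddling it with the jaws open and pushing with the rear pad worked.

**Not checked:**
- **Final picture:** my 12 views were used up, so the last checks were numeric only.
- **Tins and bottle:** I did not measure them again. My path stayed away from them.

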